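# Pull the lamp switch behind the screen with the bent rod

### The arm

A 6-joint arm with a two-finger parallel gripper is mounted at the origin on a cart in front of the work surface, level with it; the furniture and walls round the work are solid. World frame = base frame: x ahead of the robot, y to its left, z up, the work surface at z = 0. Lengths are in mm, angles in degrees, forces in N, time in s.
With the tool pointing down it reaches from about 350 to 850 mm from the base axis. Payload 8.1 kg.
Tool frame: the origin (TCP) lies midway between the tips of the shut fingers; the grasp point (between the pads) lies 19 mm behind it (r.pinch_z is the distance from the TCP to the grasp point, in mm); z points along the fingers, y is the line along which they close (so a half turn about z gives the same grasp; the last joint's range is limited). The gripper opens to 85 mm and grips with 20 to 120 N. Pads are 22 mm wide; open, the fingers measure 114 mm over their backs; the gripper's body (76 mm by 85 mm) begins 54 mm behind the grasp point. The pads swing forward as they close: fully open they stand 13 mm farther back than shut.
Start: joints at [62.945, 7.471, 85.268, -0, 87.261, -4.893], TCP at [226.315, 555.686, 231.292] pointing down, gripper open.
Joint ranges: [-169.43, 169.43], [-51.17, 129.36], [1.28, 143.12], [-76.62, 256.62], [0, 156.53], [-152.29, 152.29]. Speed limits (degrees/s): [136.94, 136.94, 159.86, 180, 180, 180].

### API

Orientations are given as [roll, pitch, yaw] about the fixed x, y, z axes, in that order (R = Rz(yaw) Ry(pitch) Rx(roll)).
In Python, from bench import sensors, optics, job, r gives the robot as it stands.
- The arm moves only by the tool play_rows, never from a script. Its argument "motion" is a list that holds one entry, the list of rows, each a list of 6 numbers: the shift along the tool's x, y, z in cm, then the turn, a rotation vector about the tool's x, y, z in degrees. In form: [[[x, y, z, ax, ay, az], ...]]. A call has 1 to 5 rows; each row is the pose to reach, as a shift and turn from the pose commanded when the call began, along the tool's axes at that moment; what a row does not reach only later rows make up. A row lasts 1/10 s, in which the tool goes at most 50 mm and 8.59 degrees, less where a joint would pass 70% of its speed; a pose out of reach is approached as far as the arm can. A call with a gripper value outside its range is refused whole. "jaw" is the opening, from 0 (shut) to 1 (fully open), set as the call begins (left out, the last holds). The fingers move at their own pace and stop on an object; "squeeze" is the grip in N (left out, the last holds). Time passes only in rows, so rows that repeat a pose let the fingers close. It gives the time, the measured TCP pose, the force, the opening and the grip force at its end, in the units of the state.
- sensors.sense(): the state, without advancing time (a new reading comes with each control period).
- optics.snapshot(name): name is "scene" or "top" or "wrist"; returns a dict with "pixels" (420x560x3 uint8, red, green, blue), "mtx" (3x3 intrinsics, pixels), "R" (3x3) and "t" (3): a world point X has camera coordinates R X + t; the wrist camera has in their place "T_tool_cam" (4x4, takes a point from camera to tool coordinates, whose origin is the TCP and whose axes are the flange's). Camera axes: x right, y down, z forward; pixel columns grow to the right and rows downward; lengths in mm; the calibration is good to about 2 mm. A picture is of the moment at which its call begins: read the wrist's pose just before it. There is no depth.
- job.hand_in(): hands the job in; it is judged then, once.
The state is a dict: "time": time; "joint_pos": joint angles; "qd": joint speeds; "joint_efforts": joint torques, N m; "tool_pos": TCP position; "tcp_rot": TCP orientation; "ft_force": force on the tool from outside, world axes, zero at the start; "wrist_torque": the same for the moment, N m; "finger_gap": finger opening in mm; "grip_force": force on a finger pad.
Only numpy, scipy, OpenCV 4.12 (cv2) and the standard library are available. Lean on these libraries where they do the work, as an engineer would, in place of code of your own. Each camera call takes 0.05 s, during which the arm holds its last target. There are 200 camera calls.

### The job

Switch on the UV lamp without putting your hand behind its screen: take the bent rod from its stand, reach over the screen with it, drop its bent end behind the slide lever of the switch unit and pull the lever fully home towards you, then keep it against its stop with a steady light pull of about 7 N (5 to 10 N, never more than 18 N) for about a second so that the contact takes. Then unhook the rod without pushing the lever back, and lay it back in the two rests of its stand as it was. Do not bump the screen or touch screen, unit or lever with the hand, and leave the other things on the bench where they are.

Things in the scene. Friction and masses are not known exactly. Their poses are not given: they have to be found in the camera images.
- rod: Bent steel rod, 0.12 kg, 8 mm thick, with a black grip sleeve 84 long (x) x 14 (y) x 16 mm (z), flat sides. Origin: centre of the sleeve. The straight part runs along x from -85 to +150 mm, where it is bent square down (-z) and ends 80 mm below the centre line. Keep z up in use. It starts in the stand, bent end away from the robot.
- rod_tip (a point): Centre of the round end (radius 4 mm) of the rod's bent part, at x +150, y 0, z -76 mm in the rod's frame.
- stand: Fixed aluminium stand of the rod: base 160 x 64 x 8 mm, origin at the centre of its underside, x along the rod towards its bent end. Posts at x = -66 and +66 mm, 12 mm thick, each with an open 90 degree V rest (34 mm wide at the mouth, mouth 12 mm above the lying rod's centre line) that carries the bare rod beside the sleeve. The space between the posts is free.
- rest (a point): Where the rod's origin lies when the rod rests properly in the stand: on the stand's axis midway between the posts, 105 mm above the bench. The rod may lie up to 15 mm to either side of it along the stand.
- unit: Fixed grey switch unit, 90 x 90 x 45 mm, origin at the centre of its underside, x pointing away from the screen. The lever runs in a slot in its top along the unit's y = 0 line: a flat slider, 34 x 12 mm, its top 51 mm above the bench, with an upright tab on it.
- lever (a joint): Slide lever, value in m: 0 = off, 0.030 = on, home against a hard stop. Slides along unit -x (to the robot) against some 3 N of friction, stays where left; starts near off. Its upright black tab (24 mm wide in y, 8 thick in x, 51 to 80 mm above the bench) is screwed firmly to it at unit x = 15 mm minus the value, give or take 7 mm: this offset is not measured, feel for it.
- screen: Fixed upright white screen between robot and unit, 200 mm wide (y), 9 mm thick (x), top 97.5 mm above the bench; origin at the centre of its underside, x from the robot's side towards the unit; about 65 mm in front of the unit's centre. Feet 50 x 20 x 6 mm at y = +-85 mm. The hand stays on its near side.
- marker_black: Bystander: marker pen, 135 x 14 mm, lying on the bench; leave it alone.
- forceps: Bystander: steel forceps, 131 mm long, 9 mm high, lying on the bench; leave them alone.
- stain_bottle: Bystander: dropper bottle, 32 mm across, 102 mm tall, standing on the bench; leave it alone.
- culture_plate: Bystander: culture dish, 90 mm across, 16 mm high; leave it alone.
- loupe: Bystander: hand lens, 108 x 52 x 7 mm, lying on the bench; leave it alone.
Mind the look-alikes: they are no part of the job. Of the things like the unit, leave any that is brown, pink or yellow; of the rest the larger one is meant.

How it is judged (in metres and radians):
On the way, in this order (a step that is already met when the one before it is completed fails the run):
1. the rod is lifted out of its stand (z of rod in the frame of stand above 0.135 m and value of joint lever below 0.02 m), for 0.1 s.
2. the lever is home and held there by the rod with a steady 5 to 10 N for 0.7 s (value of joint lever above 0.0285 m and contact force between rod and lever between 5 and 10 N), for 0.7 s.
At the end, for the whole second after the job is handed in: The lever is home (within 1.5 mm of its stop, value above 0.0285), and the rod lies released and at rest in both rests of its stand, its origin within 15 mm of the rest point, bent end down, along the stand and level to within about 7 degrees (value of joint lever above 0.0285 m and distance between rod and rest below 0.015 m and angle between rod's own z axis and vertical below 0.12 rad and angle between the x axis of rod and the x axis of stand, either way round below 0.12 rad and linear speed of rod below 0.02 m/s and contact force between the fingers and rod below 0.1 N and x of rod_tip in the frame of stand above 0.1 m); the robot touches nothing.
It fails at once if the rod pulls or pushes the lever with more than 18 N (contact force between rod and lever above 18 N).
It fails at once if the rod bumps the screen (more than 4 N) (contact force between rod and screen above 4 N).
It fails at once if the hand or arm touches the screen, or the unit and its lever (contact force between any of the fingers, the arm and screen above 1 N or contact force between any of the fingers, the arm and unit above 1 N).
It fails at once if the hand goes behind the screen (x of the grasp point in the frame of screen above 0.02 m and y of the grasp point in the frame of screen between -0.13 and 0.13 m and height (world z) of the grasp point below 0.25 m).
It fails at once if a bystander is moved more than 20 mm (distance of any of marker_black, forceps, stain_bottle, culture_plate, loupe from where it was at the start of the episode above 0.02 m).
It also fails if it takes over 53 s, if anything falls off the work surface, if the arm or the gripper's body presses on something with over 40 N, if the wrist force passes 120 N, or if a joint passes its speed limit or range.

## Working session

There is one attempt and no reset: what is moved stays moved. The work goes in short steps, Python scripts to look and compute and a tool call to move; the robot and the scene stay as the last step left them, time stands still between calls to the robot, and variables do not carry over. Pictures are saved under pics/ and viewed, at most 13 in all, crops included, and the job is handed in when it is done.

Besides the shell and the picture viewer there is one more tool, called after "Emit:" as name([rows], argument=value, ...), one row to a line, values as JSON. play_rows: Moves the arm, as the interface text tells. Its arguments: {"type":"object","properties":{"motion":{"type":"array","items":{"type":"array","items":{"type":"array","items":{"type":"number"}}}},"jaw":{"type":"number"},"squeeze":{"type":"number"}},"required":["motion"]}

```bash
mkdir -p pics; python3 - <<'E'
from bench import sensors, optics, job, r
import cv2,pickle
d={}
for n in("scene","top"):
    s=optics.snapshot(n); d[n]=s
    cv2.imwrite(f"pics/{n}0.png",cv2.resize(s["pixels"][:,:,::-1],(784,588),interpolation=cv2.INTER_CUBIC))
    print(n,s["mtx"],s["R"],s["t"])
pickle.dump(d,open("d.pkl","wb"))
print(sensors.sense())
E
```

```text
scene [[441.27755538   0.         284.51330603]
 [  0.         441.27755538 210.61564983]
 [  0.           0.           1.        ]] [[ 0.75503369 -0.65567812 -0.00321566]
 [-0.48803908 -0.55870343 -0.67057314]
 [ 0.43788353  0.50787468 -0.74183646]] [-476.23766022  280.62772726 1186.94007548]
top [[444.88631171   0.         286.46354742]
 [  0.         444.88631171 213.41042387]
 [  0.           0.           1.        ]] [[-0.01048397 -0.99990329  0.00913781]
 [-0.98062552  0.00849334 -0.19570759]
 [ 0.19561106 -0.01101256 -0.98061972]] [-106.38330232  558.31389371 1384.42353722]
{'time': 0.1, 'joint_pos': array([ 6.29443243e+01,  7.51206437e+00,  8.53245632e+01, -1.65922506e-03,
        8.72611210e+01, -4.89207198e+00]), 'qd': array([ 0.11367762, -0.01748257, -0.10861057,  0.08303045, -0.11878624,
        0.03412801]), 'joint_efforts': array([ 1.32002184e-03, -5.70955825e+01, -5.01939797e+01, -3.25575957e-05,
        8.17368884e-03,  5.73296597e-05]), 'tool_pos': array([226.10045439, 555.22304428, 230.32134697]), 'tcp_rot': array([-1.79902466e+02, -6.68475526e-03,  1.57836471e+02]), 'ft_force': array([0.89099516, 0.91945761, 0.24934138]), 'wrist_torque': array([-0.00884976,  0.01009474, -0.06477227]), 'grip_force': 0.0, 'finger_gap': 85.6000555972602}
```

View pics/scene0.png

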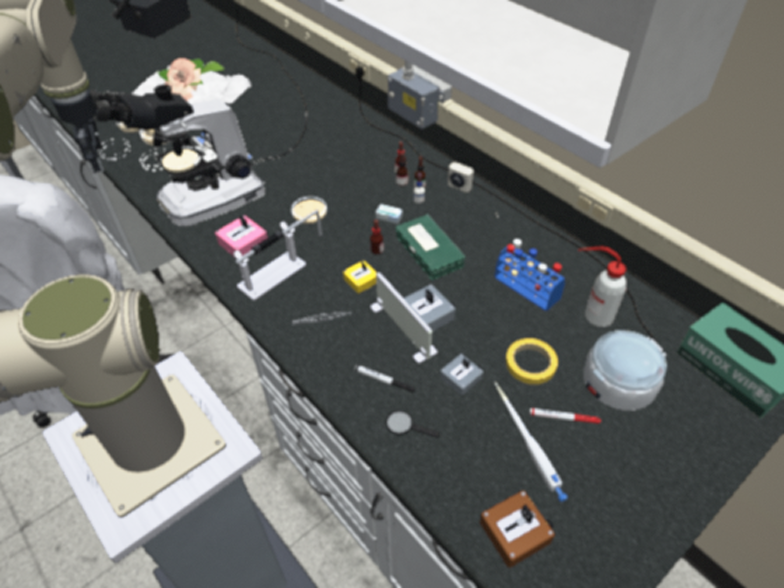

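View pics/top0.png

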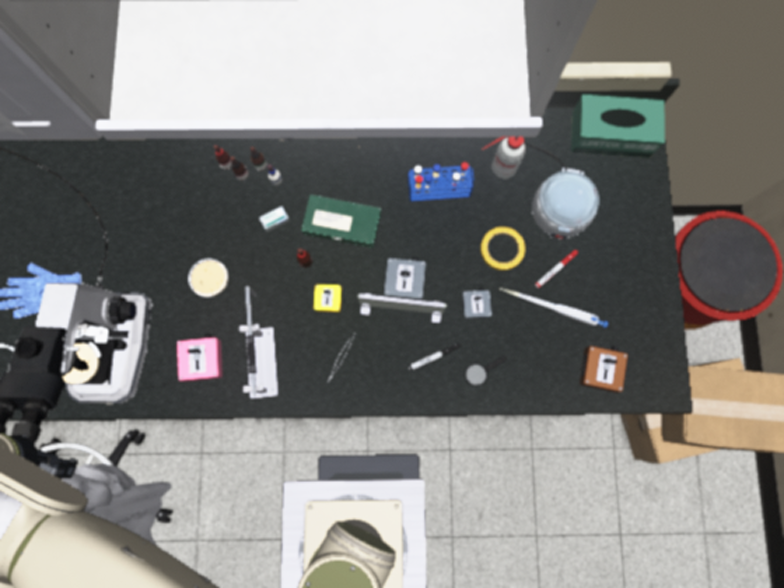

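The top view shows five slide switches: grey large (405,278), grey small (477,303), yellow (327,297), pink (198,358) and brown (606,368). The large grey one behind the screen at (402,303) fits the description. The stand and rod are at (258,350), bent end up in the image. I'll confirm both in enlarged crops.

```bash
python3 - <<'E'
import cv2,pickle,numpy as np
d=pickle.load(open("d.pkl","rb"))
p=d["top"]["pixels"][:,:,::-1]
a=cv2.resize(p[180:235,250:350],None,fx=8,fy=8,interpolation=cv2.INTER_CUBIC)  # 800x440
cv2.imwrite("pics/cu.png",a)
b=cv2.resize(p[200:290,160:210],None,fx=6.6,fy=6.6,interpolation=cv2.INTER_CUBIC)
q=d["scene"]["pixels"][:,:,::-1]
c=cv2.resize(q[145:215,165:240],None,fx=6,fy=6,interpolation=cv2.INTER_CUBIC)
im=np.zeros((600,800,3),np.uint8); im[:b.shape[0],:b.shape[1]]=b; im[:c.shape[0],340:340+c.shape[1]]=c
cv2.imwrite("pics/cs.png",im)
E
```

```text
(no output)
```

View pics/cu.png

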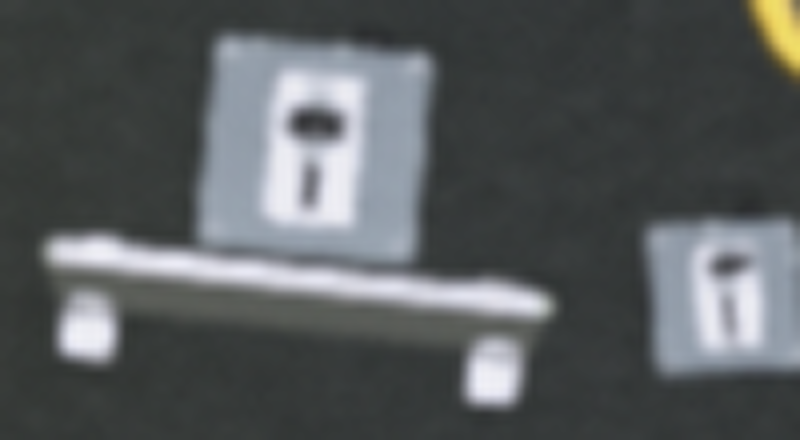

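View pics/cs.png

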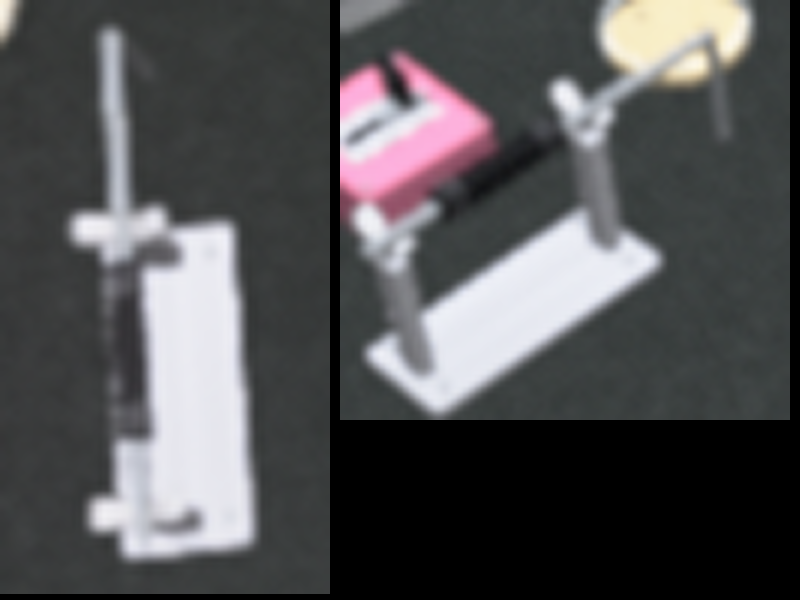

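The crops show the large grey unit at (315,150) with its tab at (315,124), directly behind the screen. The screen's top edge runs from (45,252) to (552,305). The rod lies in the stand with its bent corner at (110,32) and its sleeve from (125,262) to (132,437).

```bash
cat >h.py <<'E'
import numpy as np,pickle
d=pickle.load(open("d.pkl","rb"))
def bp(cam,u,v,z):
    s=d[cam];R,t=s["R"],s["t"]
    ray=R.T@np.linalg.solve(s["mtx"],[u,v,1]); c=-R.T@t
    return c+ray*(z-c[2])/ray[2]
def cu(X,Y,z): return bp("top",250+(X+.5)/8-.5,180+(Y+.5)/8-.5,z)
def cs(X,Y,z): return bp("top",160+(X+.5)/6.6-.5,200+(Y+.5)/6.6-.5,z)
def sc(X,Y,z): return bp("scene",165+(X-340+.5)/6-.5,145+(Y+.5)/6-.5,z)
E
python3 - <<'E'
from h import *
np.set_printoptions(precision=1,suppress=True)
c=[cu(*p,45) for p in[(217,40),(433,58),(412,262),(200,245)]]
print("unit",*c,np.mean(c,0)); print([np.linalg.norm(c[i]-c[(i+1)%4]) for i in range(4)])
s=[cu(*p,97.5) for p in[(45,252),(552,305)]];print("screen",*s,np.mean(s,0),np.linalg.norm(s[0]-s[1]))
e=s[0]-s[1];print("screen normal yaw",np.degrees(np.arctan2(-e[0],e[1])))
e=(c[0]+c[3]-c[1]-c[2]);print("unit yaw",np.degrees(np.arctan2(-e[0],e[1])))
print("tab",cu(315,124,80))
print("rod tip",cs(110,32,109),"sleeve",cs(125,262,113),cs(132,437,113))
print("scene sleeve",sc(545,140,113),sc(450,195,113),"corner",sc(708,38,109))
b=[cs(*p,8) for p in[(235,222),(253,543),(123,555)]];print("base",*b, np.linalg.norm(b[0]-b[1]),np.linalg.norm(b[1]-b[2]))
b=[sc(*p,8) for p in[(368,353),(438,413),(662,262),(590,210)]];print("base scene",*b,np.mean(b,0))
print("post tops",cs(118,228,117),cs(125,515,117))
E
```

```text
unit [656.8 -80.6  45. ] [ 648.5 -169.7   45. ] [ 562.6 -159.5   45. ] [570.5 -73.1  45. ] [ 609.6 -120.7   45. ]
[np.float64(89.4831571223478), np.float64(86.41408646684033), np.float64(86.7914455127302), np.float64(86.70723020538551)]
screen [557.3 -13.1  97.5] [ 534.4 -211.8   97.5] [ 545.8 -112.4   97.5] 200.07510270158676
screen normal yaw -6.580394360430972
unit yaw -5.278764734883995
tab [ 612.4 -120.    80. ]
rod tip [578.2 232.5 109. ] sleeve [467.9 220.4 113. ] [386.9 214.2 113. ]
scene sleeve [454.2 214.3 113. ] [393.1 211.3 113. ] corner [571.2 229.1 109. ]
base [502.6 190.6   8. ] [343.1 177.1   8. ] [337.9 240.6   8. ] 160.01216235978922 63.68699802098279
base scene [337.5 240.2   8. ] [342.8 177.1   8. ] [499.7 192.    8. ] [493.  254.1   8. ] [418.2 215.9   8. ]
post tops [483.3 223.3 117. ] [351.3 215.2 117. ]
```

```bash
cat >>h.py <<'E'
from scipy.spatial.transform import Rotation as Ro
def go(pos,yaw,s=None):
    from bench import sensors
    s=s or sensors.sense(); T=Ro.from_euler('xyz',s["tcp_rot"],degrees=True)
    G=Ro.from_euler('xyz',[180,0,yaw],degrees=True)
    print(np.round(T.inv().apply(np.array(pos)-s["tool_pos"])/10,2),np.round((T.inv()*G).as_rotvec(degrees=True),2))
E
python3 -c "
from h import *
go([425,217.5,175],185)"
```

```text
[-31.16 -23.76   5.57] [ -0.09  -0.03 -27.16]
```

Emit:
play_rows([
  [[-6.2,-4.7,1.1,0,0,-5.4],[-12.4,-9.5,2.2,0,0,-10.8],[-18,-13.7,3.2,0,0,-16],[-22,-16.7,4,0,0,-22],[-24,-18.5,4.4,0,0,-27.2]],
], jaw=1, squeeze=110)

```text
time: 0.6
tool_pos: [351.8, 340.4, 194.9]
tcp_rot: [-180.0, -0.0, -174.7]
ft_force: [0.8, -0.2, 0.6]
finger_gap: 85.6
grip_force: 0.0
```

```bash
python3 -c "
from h import *
go([425,217.5,165],185)"
```

```text
[ -6.15 -12.91   3.  ] [-0.02 -0.01  0.31]
```

Emit:
play_rows([
  [[-2,-4,1,0,0,0],[-4,-8,2,0,0,0],[-6,-12,2.8,0,0,0],[-6.1,-12.9,3,0,0,0],[-6.1,-12.9,3,0,0,0]],
])

```text
time: 1.1
tool_pos: [423.4, 217.6, 164.8]
tcp_rot: [-180.0, -0.1, -175.1]
ft_force: [-0.4, 1.7, 0.3]
finger_gap: 85.0
grip_force: 0.0
```

```bash
python3 - <<'E'
from h import *
from bench import sensors,optics
import cv2
s=sensors.sense();print(s["tool_pos"],s["tcp_rot"])
w=optics.snapshot("wrist");pickle.dump((s,w),open("w.pkl","wb"))
print(w["mtx"],w["T_tool_cam"])
cv2.imwrite("pics/w1.png",w["pixels"][:,:,::-1])
E
```

```text
[423.37604902 217.62765426 164.76781511] [-1.79976920e+02 -9.70120384e-02 -1.75149025e+02]
[[324.32760276   0.         278.5927963 ]
 [  0.         324.32760276 209.51222055]
 [  0.           0.           1.        ]] [[-2.94498475e-04 -9.52193478e-01 -3.05495489e-01  7.91639178e+01]
 [ 9.99999648e-01 -5.20283594e-04  6.57660362e-04  8.64716465e-01]
 [-7.85164198e-04 -3.05495188e-01  9.52193296e-01 -1.42592441e+02]
 [ 0.00000000e+00  0.00000000e+00  0.00000000e+00  1.00000000e+00]]
```

View pics/w1.png

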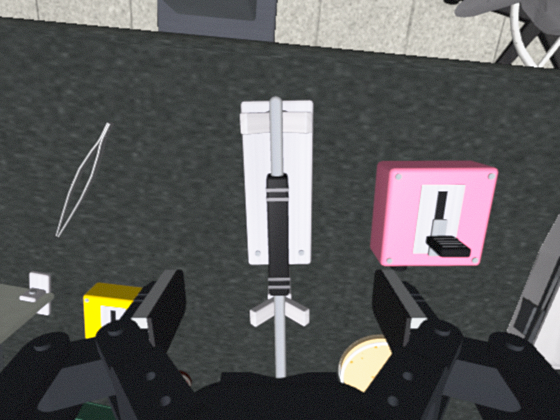

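The wrist view shows the sleeve from (277,176) to (279,293), centred between the fingers at columns 180 and 378, so the alignment is good.

```bash
cat >>h.py <<'E'
def wp(u,v,z,f="w.pkl"):
    s,w=pickle.load(open(f,"rb")); T=Ro.from_euler('xyz',s["tcp_rot"],degrees=True).as_matrix()
    M=w["T_tool_cam"]; c=T@M[:3,3]+s["tool_pos"]; ray=T@M[:3,:3]@np.linalg.solve(w["mtx"],[u,v,1])
    return c+ray*(z-c[2])/ray[2]
E
python3 -c "
from h import *
a,b=wp(277,176,113),wp(279,293,113);print(a,b,(a+b)/2,np.linalg.norm(a-b),np.degrees(np.arctan2(*(b-a)[1::-1])))
p,q=wp(276,110,109),wp(280,370,109);print(p,q,np.degrees(np.arctan2(*(q-p)[1::-1])))
print(wp(250,307,117),wp(308,307,117))
go([425,217.5,84],185)"
```

```text
[385.19159611 214.40089554 113.        ] [466.32542463 222.51677202 113.        ] [425.75851037 218.45883378 113.        ] 81.53873668880874 5.712336664889431
[346.96705459 210.62126109 109.        ] [535.68776517 229.18135115 109.        ] 5.616797952826811
[476.36173194 203.51806319 117.        ] [473.03922637 242.92739657 117.        ]
[-0.18 -0.16  8.13] [ 0.02 -0.06 -0.06]
```

Emit:
play_rows([
  [[-0.3,-0.1,2.5,0,0,-0.4],[-0.3,-0.1,5,0,0,-0.4],[-0.3,-0.1,7,0,0,-0.4],[-0.3,-0.1,8.1,0,0,-0.4],[-0.3,-0.1,8.1,0,0,-0.4]],
])

```text
time: 1.65
tool_pos: [424.9, 219.1, 83.2]
tcp_rot: [-180.0, -0.2, -174.5]
ft_force: [-0.5, -1.2, 0.3]
finger_gap: 85.4
grip_force: 0.0
```

Emit:
play_rows([
  [[0,0,0,0,0,0],[0,0,0,0,0,0],[0,0,0,0,0,0],[0,0,0,0,0,0],[0,0,0,0,0,0]],
], jaw=0, squeeze=110)

```text
time: 2.15
tool_pos: [427.0, 217.5, 85.1]
tcp_rot: [-179.9, 0.0, -174.6]
ft_force: [-4.6, -8.7, 22.9]
finger_gap: 12.8
grip_force: 67.7
```

Emit:
play_rows([
  [[0,0,0,0,0,0],[0,0,0,0,0,0],[0,0,0,0,0,0]],
])

```text
time: 2.45
tool_pos: [427.2, 217.3, 85.3]
tcp_rot: [-179.9, 0.0, -174.6]
ft_force: [-1.1, -6.8, 5.5]
finger_gap: 12.3
grip_force: 107.3
```

Emit:
play_rows([
  [[0,0,-1.5,0,0,0],[0,0,-4,0,0,0],[0,0,-7,0,0,0],[0,0,-10,0,0,0],[0,0,-12.5,0,0,0]],
])

```text
time: 2.95
tool_pos: [426.7, 218.3, 211.3]
tcp_rot: [180.0, 0.1, -174.6]
ft_force: [-0.9, -0.1, -0.2]
finger_gap: 11.9
grip_force: 107.3
```

```bash
python3 - <<'E'
from h import *
go([490,-107.5,214],174)
from bench import sensors,optics
import cv2
s=sensors.sense();w=optics.snapshot("wrist");pickle.dump((s,w),open("w2.pkl","wb"))
t=optics.snapshot("scene")
im=np.zeros((420,1120,3),np.uint8)
im[:,:560]=w["pixels"];im[:,560:]=cv2.resize(t["pixels"][100:250,100:300],(560,420),interpolation=cv2.INTER_CUBIC)
cv2.imwrite("pics/w2.png",cv2.resize(im[:,:,::-1],(800,300)))
print(s["tool_pos"],s["tcp_rot"],s["ft_force"],s["grip_force"])
E
```

```text
[ -3.22 -33.03  -0.28] [ 0.02  0.05 11.42]
[426.72565844 218.27033991 211.30092424] [ 1.79985110e+02  5.03372402e-02 -1.74578148e+02] [-0.93324604 -0.0664096  -0.20608679] 107.33492732048035
```

View pics/w2.png

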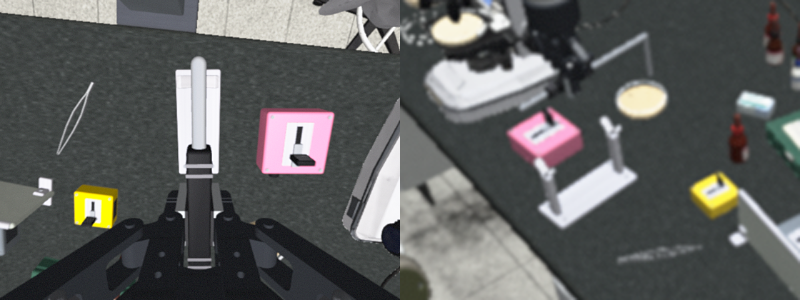

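The rod hangs level in the gripper and is clear of the stand. Next I carry it over to the screen.

Emit:
play_rows([
  [[-0.4,-3,0,0,0,1],[-1,-8,0,0,0,3],[-1.7,-13,0,0,0,5],[-2.4,-18,0,0,0,7],[-2.8,-22,0,0,0,9]],
])

```text
time: 3.55
tool_pos: [474.9, -0.4, 208.2]
tcp_rot: [-180.0, -0.1, 176.3]
ft_force: [1.3, -0.1, -0.4]
finger_gap: 11.9
grip_force: 107.7
```

```bash
python3 -c "
from h import *
go([496.6,-108.1,212],174)"
```

```text
[ -2.86 -10.61  -0.38] [-0.02 -0.07  2.32]
```

Emit:
play_rows([
  [[-0.8,-3,-0.1,0,0,0.7],[-1.8,-6.5,-0.3,0,0,1.5],[-2.5,-9.5,-0.4,0,0,2.3],[-2.9,-10.6,-0.4,0,0,2.3],[-2.9,-10.6,-0.4,0,0,2.3]],
])

```text
time: 4.05
tool_pos: [497.2, -106.7, 212.3]
tcp_rot: [180.0, -0.1, 174.0]
ft_force: [-0.8, 0.1, -1.3]
finger_gap: 12.4
grip_force: 107.7
```

```bash
python3 - <<'E'
from h import *
from bench import sensors,optics
import cv2
s=sensors.sense();print(s["tool_pos"],s["tcp_rot"],s["ft_force"])
t=optics.snapshot("top");q=optics.snapshot("scene");pickle.dump((s,t,q),open("t3.pkl","wb"))
a=cv2.resize(t["pixels"][165:255,250:340],(560,560),interpolation=cv2.INTER_CUBIC)
b=cv2.resize(q["pixels"][150:270,260:345],(240,339),interpolation=cv2.INTER_CUBIC)
im=np.zeros((560,800,3),np.uint8);im[:,:560]=a;im[:339,560:]=b
cv2.imwrite("pics/t3.png",im[:,:,::-1])
E
```

```text
[ 497.23312895 -106.6739142   212.2784557 ] [ 1.79980248e+02 -1.01611341e-01  1.74011130e+02] [-0.81895877  0.06358299 -1.31963128]
```

View pics/t3.png

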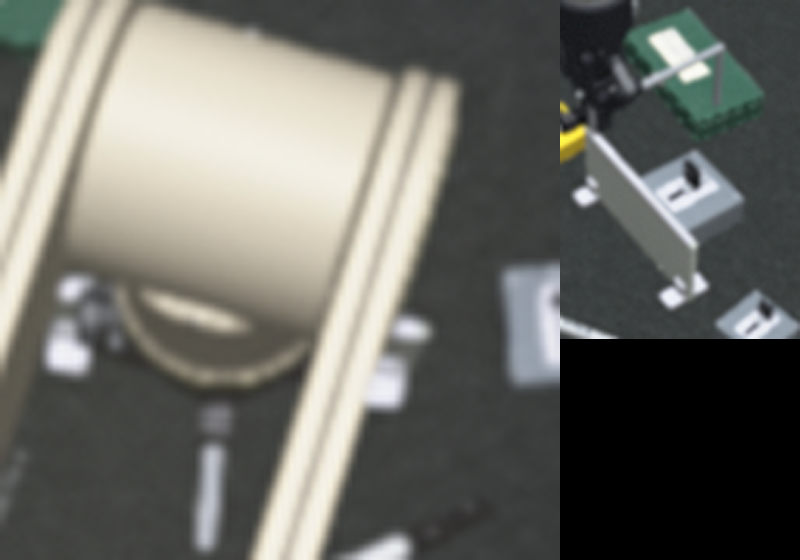

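The top view is blocked by the arm. The scene view shows the rod corner at (722,48) and the tip at (718,105), with the unit and its tab at (693,175). I'll check these against the kinematics.

```bash
python3 -c "
from h import *
f=lambda X,Y,z: bp('scene',260+(X-560)*85/240,150+Y*120/339,z)
print('corner',f(722,48,236),'tip',f(718,105,152))
print('tab top',f(691,166,80),'unit corners z45',f(691,152,45),f(743,199,45))
u=np.array([np.cos(np.radians(-6)),np.sin(np.radians(-6))]);print('expected tip',np.array([497.2,-106.7])+149*u)
"
```

```text
corner [ 643.85272265 -125.76014338  236.        ] tip [ 647.35146428 -122.42036471  152.        ]
tab top [ 614.32286582 -120.31236304   80.        ] unit corners z45 [651.37859712 -82.12745807  45.        ] [ 646.43334186 -170.21523344   45.        ]
expected tip [ 645.38376241 -122.27474103]
```

Emit:
play_rows([
  [[0,0,2,0,0,0],[0,0,5,0,0,0],[0,0,7.5,0,0,0],[0,0,9,0,0,0],[0,0,9.5,0,0,0]],
])

```text
time: 4.65
tool_pos: [496.3, -104.1, 116.5]
tcp_rot: [179.9, -0.2, 174.2]
ft_force: [-0.5, -0.2, -0.9]
finger_gap: 12.0
grip_force: 107.7
```

Emit:
play_rows([
  [[0.3,0,0,0,0,0],[0.6,0,0,0,0,0],[0.9,0,0,0,0,0],[1.2,0,0,0,0,0],[1.2,0,0,0,0,0]],
])

```text
time: 5.15
tool_pos: [485.7, -104.6, 119.3]
tcp_rot: [-180.0, 0.1, 174.1]
ft_force: [0.7, -0.4, -2.0]
finger_gap: 12.4
grip_force: 107.7
```

```bash
python3 -c "
from h import *
from bench import sensors,optics
import cv2
s=sensors.sense();print(s['tool_pos'],s['ft_force'])
q=optics.snapshot('scene')
cv2.imwrite('pics/q4.png',cv2.resize(q['pixels'][155:245,260:345,::-1],(560,593),interpolation=cv2.INTER_CUBIC))"
```

```text
[ 485.72014575 -104.56544547  119.26360404] [ 0.70838906 -0.36889335 -1.95968946]
```

View pics/q4.png

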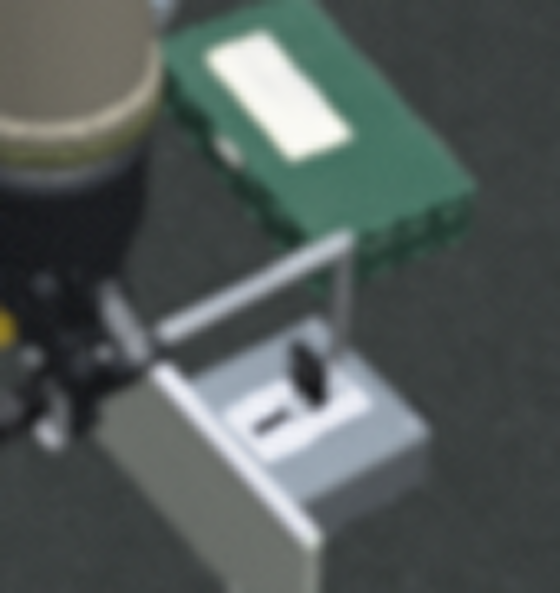

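The hook at (340,350) stands behind the tab at (308,372), correctly lined up. I pull gently now.

Emit:
play_rows([
  [[0.15,0,0,0,0,0],[0.3,0,0,0,0,0],[0.45,0,0,0,0,0],[0.6,0,0,0,0,0],[0.6,0,0,0,0,0]],
])

```text
time: 5.7
tool_pos: [479.6, -103.8, 118.5]
tcp_rot: [180.0, -0.0, 174.1]
ft_force: [-0.2, 0.2, -1.5]
finger_gap: 12.1
grip_force: 107.7
```

Emit:
play_rows([
  [[0.1,0,0,0,0,0],[0.2,0,0,0,0,0],[0.3,0,0,0,0,0],[0.4,0,0,0,0,0],[0.5,0,0,0,0,0]],
])

```text
time: 6.2
tool_pos: [474.7, -103.3, 118.6]
tcp_rot: [-180.0, 0.0, 174.1]
ft_force: [0.0, 0.4, -1.5]
finger_gap: 12.3
grip_force: 107.7
```

Emit:
play_rows([
  [[0.1,0,0,0,0,0],[0.2,0,0,0,0,0],[0.3,0,0,0,0,0],[0.4,0,0,0,0,0],[0.5,0,0,0,0,0]],
])

```text
time: 6.7
tool_pos: [469.9, -102.8, 118.6]
tcp_rot: [-180.0, 0.0, 174.1]
ft_force: [2.7, 0.1, -2.9]
finger_gap: 11.9
grip_force: 107.5
```

Emit:
play_rows([
  [[0.1,0,0,0,0,0],[0.2,0,0,0,0,0],[0.3,0,0,0,0,0],[0.4,0,0,0,0,0],[0.5,0,0,0,0,0]],
])

```text
time: 7.2
tool_pos: [464.8, -102.2, 118.6]
tcp_rot: [180.0, 0.0, 174.1]
ft_force: [2.9, 0.4, -3.2]
finger_gap: 12.1
grip_force: 107.5
```

Emit:
play_rows([
  [[0.1,0,0,0,0,0],[0.2,0,0,0,0,0],[0.3,0,0,0,0,0],[0.4,0,0,0,0,0],[0.5,0,0,0,0,0]],
])

```text
time: 7.7
tool_pos: [459.8, -101.7, 118.6]
tcp_rot: [-180.0, 0.0, 174.1]
ft_force: [3.0, 0.5, -2.1]
finger_gap: 12.2
grip_force: 107.5
```

```bash
python3 -c "
from h import *
from bench import sensors,optics
import cv2
s=sensors.sense();print(s['tool_pos'],s['ft_force'],s['wrist_torque'])
q=optics.snapshot('scene')
cv2.imwrite('pics/q5.png',cv2.resize(q['pixels'][155:245,260:345,::-1],(560,593),interpolation=cv2.INTER_CUBIC))"
```

```text
[ 459.79672915 -101.71416194  118.58923187] [ 3.04686472  0.46922721 -2.140139  ] [-0.003275   -0.50485695  0.10336139]
```

View pics/q5.png

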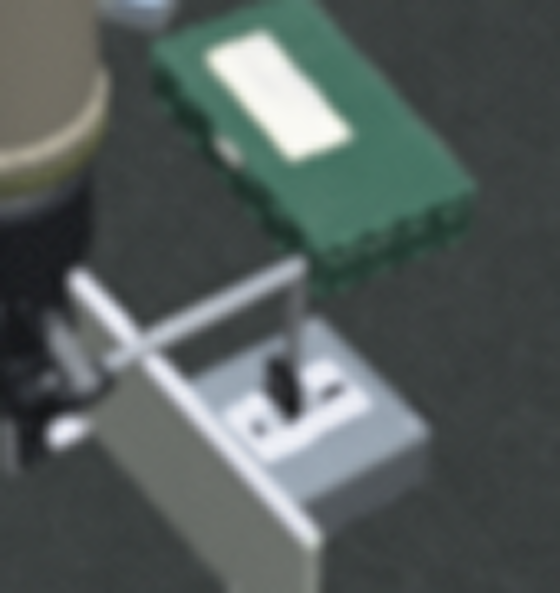

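The hook pulls the tab at a steady 3 N, and the slot is still open ahead of it. I go on.

Emit:
play_rows([
  [[0.1,0,0,0,0,0],[0.2,0,0,0,0,0],[0.3,0,0,0,0,0],[0.4,0,0,0,0,0],[0.5,0,0,0,0,0]],
])

```text
time: 8.25
tool_pos: [454.8, -101.2, 118.6]
tcp_rot: [180.0, -0.0, 174.1]
ft_force: [2.7, 0.4, -1.8]
finger_gap: 12.1
grip_force: 107.4
```

Emit:
play_rows([
  [[0.04,0,0,0,0,0],[0.08,0,0,0,0,0],[0.12,0,0,0,0,0],[0.16,0,0,0,0,0],[0.2,0,0,0,0,0]],
])

```text
time: 8.75
tool_pos: [452.9, -101.0, 118.6]
tcp_rot: [180.0, -0.0, 174.1]
ft_force: [3.7, -0.9, -2.5]
finger_gap: 12.1
grip_force: 107.4
```

Emit:
play_rows([
  [[0.03,0,0,0,0,0],[0.06,0,0,0,0,0],[0.09,0,0,0,0,0],[0.12,0,0,0,0,0],[0.15,0,0,0,0,0]],
])

```text
time: 9.25
tool_pos: [451.4, -100.9, 118.6]
tcp_rot: [180.0, -0.0, 174.1]
ft_force: [3.2, 0.3, -2.3]
finger_gap: 11.7
grip_force: 107.4
```

Emit:
play_rows([
  [[0.03,0,0,0,0,0],[0.06,0,0,0,0,0],[0.09,0,0,0,0,0],[0.12,0,0,0,0,0],[0.15,0,0,0,0,0]],
])

```text
time: 9.75
tool_pos: [449.9, -100.7, 118.6]
tcp_rot: [-180.0, -0.0, 174.1]
ft_force: [2.2, 0.2, -2.3]
finger_gap: 12.6
grip_force: 107.4
```

Emit:
play_rows([
  [[0.03,0,0,0,0,0],[0.06,0,0,0,0,0],[0.09,0,0,0,0,0],[0.12,0,0,0,0,0],[0.15,0,0,0,0,0]],
])

```text
time: 10.25
tool_pos: [449.3, -100.7, 118.8]
tcp_rot: [-180.0, 0.1, 174.1]
ft_force: [9.0, -0.6, -6.4]
finger_gap: 12.1
grip_force: 107.2
```

Emit:
play_rows([
  [[-0.03,0,0,0,0,0],[-0.03,0,0,0,0,0],[-0.03,0,0,0,0,0]],
])

```text
time: 10.55
tool_pos: [449.4, -100.7, 118.7]
tcp_rot: [-180.0, 0.1, 174.1]
ft_force: [7.2, -0.4, -5.6]
finger_gap: 12.4
grip_force: 107.2
```

Emit:
play_rows([
  [[-0.015,0,0,0,0,0],[-0.015,0,0,0,0,0],[-0.015,0,0,0,0,0],[-0.015,0,0,0,0,0],[-0.015,0,0,0,0,0]],
])

```text
time: 11.05
tool_pos: [449.5, -100.7, 118.7]
tcp_rot: [-180.0, 0.1, 174.1]
ft_force: [7.0, -0.4, -4.6]
finger_gap: 12.7
grip_force: 107.2
```

Emit:
play_rows([
  [[0,0,0,0,0,0],[0,0,0,0,0,0],[0,0,0,0,0,0],[0,0,0,0,0,0],[0,0,0,0,0,0]],
])

```text
time: 11.55
tool_pos: [449.5, -100.7, 118.8]
tcp_rot: [-180.0, 0.1, 174.1]
ft_force: [6.3, 0.1, -5.8]
finger_gap: 12.3
grip_force: 107.2
```

```bash
python3 -c "
from h import *
from bench import sensors,optics
import cv2
for i in range(6):
  s=sensors.sense();print(s['tool_pos'],s['ft_force'],s['wrist_torque'])
  q=optics.snapshot('scene')
cv2.imwrite('pics/q6.png',cv2.resize(q['pixels'][155:245,260:345,::-1],(560,593),interpolation=cv2.INTER_CUBIC))"
```

```text
[ 449.50849494 -100.71122213  118.75126211] [ 6.34108553  0.06799501 -5.79080769] [ 0.01058993 -0.96646558  0.01718444]
[ 449.50033353 -100.71151583  118.72299849] [ 6.82371478 -0.1353326  -4.42882899] [-0.0618546  -1.01763732 -0.00235987]
[ 449.48016202 -100.68715426  118.7003572 ] [ 6.52180937 -1.1927014  -4.6673775 ] [-0.03571315 -0.95430568  0.04034031]
[ 449.52161761 -100.71734896  118.74060649] [ 7.20674655 -0.13427543 -3.85493475] [ 0.02576826 -0.97156368  0.02273914]
[ 449.49224052 -100.71585275  118.72450182] [ 7.53357597 -0.32562278 -5.67140722] [-0.04068167 -1.01006016  0.0633638 ]
[ 449.47934038 -100.70986326  118.72248029] [ 5.89570327 -0.03110024 -4.13720718] [-0.03934524 -1.00432155  0.05269224]
```

View pics/q6.png

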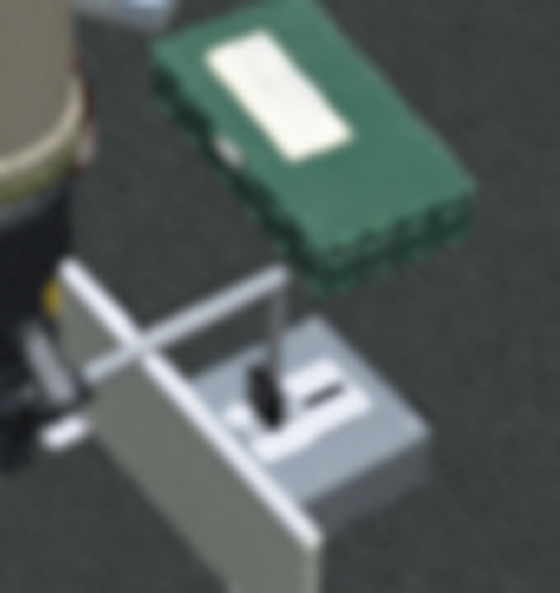

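The tab at (265,395) is at the front end of its slot, and it has been held at about 7 N for over a second. I unhook: back off, then lift.

Emit:
play_rows([
  [[-0.2,0,0,0,0,0],[-0.4,0,0,0,0,0],[-0.6,0,0,0,0,0],[-0.7,0,0,0,0,0],[-0.7,0,0,0,0,0]],
])

```text
time: 12.35
tool_pos: [455.8, -101.4, 118.5]
tcp_rot: [-180.0, -0.0, 174.1]
ft_force: [0.8, -0.9, -0.6]
finger_gap: 12.1
grip_force: 107.7
```

Emit:
play_rows([
  [[0,0,-1,0,0,0],[0,0,-3,0,0,0],[0,0,-6,0,0,0],[0,0,-9,0,0,0],[0,0,-11.5,0,0,0]],
])

```text
time: 12.85
tool_pos: [456.1, -101.4, 236.2]
tcp_rot: [-180.0, 0.1, 174.1]
ft_force: [0.8, -0.2, -1.5]
finger_gap: 11.9
grip_force: 107.7
```

```bash
python3 - <<'E'
from h import *
go([427.2,217.3,240],185.4)
from bench import sensors,optics
import cv2
s=sensors.sense();w=optics.snapshot("wrist");q=optics.snapshot('scene')
im=np.zeros((420,1120,3),np.uint8)
im[:,:560]=w["pixels"];im[:,560:]=cv2.resize(q["pixels"][140:245,230:370],(560,420),interpolation=cv2.INTER_CUBIC)
cv2.imwrite("pics/w7.png",cv2.resize(im[:,:,::-1],(800,300)))
E
```

```text
[ 6.12 31.41 -0.4 ] [ -0.03   0.1  -11.26]
```

View pics/w7.png

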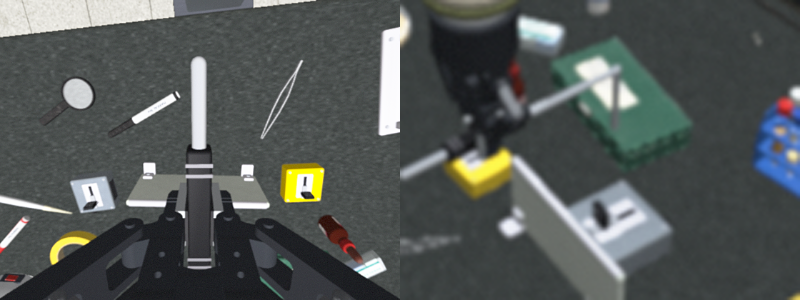

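The lever stayed home, and the rod sits in the hand as before. I return to the stand.

Emit:
play_rows([
  [[0.6,3,0,0,0,-1],[1.6,8,0,0,0,-3],[2.6,13,0,0,0,-5],[3.6,18,0,0,0,-7],[4.2,22,0,0,0,-9]],
])

```text
time: 13.45
tool_pos: [435.4, 123.9, 232.9]
tcp_rot: [180.0, -0.0, -176.8]
ft_force: [1.4, -1.0, -1.3]
finger_gap: 12.5
grip_force: 107.7
```

```bash
python3 -c "
from h import *
go([427.2,217.3,190],185.4)"
```

```text
[0.29 9.37 4.3 ] [ 0.01 -0.04 -2.17]
```

Emit:
play_rows([
  [[0.1,3,0.5,0,0,-0.8],[0.2,6,1.5,0,0,-1.6],[0.3,8.5,3,0,0,-2.2],[0.3,9.4,4.3,0,0,-2.2],[0.3,9.4,4.3,0,0,-2.2]],
])

```text
time: 13.95
tool_pos: [426.5, 215.6, 187.6]
tcp_rot: [-179.9, -0.3, -174.6]
ft_force: [-0.3, 0.1, -0.9]
finger_gap: 12.4
grip_force: 107.8
```

Emit:
play_rows([
  [[0,0,1,0,0,0],[0,0,3,0,0,0],[0,0,5,0,0,0],[0,0,6,0,0,0],[0,0,6,0,0,0]],
])

```text
time: 14.45
tool_pos: [427.6, 214.2, 129.1]
tcp_rot: [-179.9, -0.2, -174.7]
ft_force: [-1.2, -0.5, -1.4]
finger_gap: 12.3
grip_force: 107.8
```

```bash
python3 -c "
from h import *
go([427.2,217.3,88],185.4)"
```

```text
[-0.    0.32  4.1 ] [-0.05 -0.15 -0.14]
```

Emit:
play_rows([
  [[0,0.3,0.5,0,0,0],[0,0.3,1.5,0,0,0],[0,0.3,2.5,0,0,0],[0,0.3,3.3,0,0,0],[0,0.3,3.7,0,0,0]],
])

```text
time: 14.95
tool_pos: [427.4, 218.2, 92.3]
tcp_rot: [-180.0, -0.1, -174.7]
ft_force: [-0.9, 0.6, -0.8]
finger_gap: 12.2
grip_force: 107.8
```

Emit:
play_rows([
  [[0,0,0,0,0,0],[0,0,0.1,0,0,0],[0,0,0.2,0,0,0],[0,0,0.3,0,0,0],[0,0,0.3,0,0,0]],
])

```text
time: 15.45
tool_pos: [428.2, 218.5, 90.7]
tcp_rot: [180.0, 0.0, -174.7]
ft_force: [0.5, -0.0, -1.4]
finger_gap: 12.1
grip_force: 107.8
```

Emit:
play_rows([
  [[0.05,-0.05,0.1,0,0,0],[0.1,-0.1,0.2,0,0,0],[0.1,-0.1,0.3,0,0,0],[0.1,-0.1,0.35,0,0,0],[0.1,-0.1,0.35,0,0,0]],
])

```text
time: 15.95
tool_pos: [427.1, 217.4, 87.0]
tcp_rot: [-180.0, -0.0, -174.7]
ft_force: [0.7, 0.6, -0.9]
finger_gap: 12.5
grip_force: 107.8
```

Emit:
play_rows([
  [[0,0,0.05,0,0,0],[0,0,0.1,0,0,0],[0,0,0.15,0,0,0],[0,0,0.2,0,0,0],[0,0,0.2,0,0,0]],
])

```text
time: 16.45
tool_pos: [427.3, 217.4, 85.6]
tcp_rot: [-180.0, 0.0, -174.7]
ft_force: [-2.0, -1.8, 4.1]
finger_gap: 12.1
grip_force: 108.9
```

The rod is seated. I release it.

Emit:
play_rows([
  [[0,0,0,0,0,0],[0,0,0,0,0,0],[0,0,0,0,0,0],[0,0,0,0,0,0],[0,0,0,0,0,0]],
], jaw=1)

```text
time: 16.95
tool_pos: [427.2, 217.4, 85.0]
tcp_rot: [180.0, -0.0, -174.7]
ft_force: [-0.1, 0.8, 0.7]
finger_gap: 82.9
grip_force: 0.0
```

Emit:
play_rows([
  [[0,0,0,0,0,0],[0,0,-1,0,0,0],[0,0,-3,0,0,0],[0,0,-6,0,0,0],[0,0,-9,0,0,0]],
])

```text
time: 17.45
tool_pos: [426.8, 217.3, 176.5]
tcp_rot: [-180.0, -0.0, -174.7]
ft_force: [0.9, 0.5, -1.0]
finger_gap: 85.9
grip_force: 0.0
```

Emit:
play_rows([
  [[0,0,-2,0,0,0],[0,0,-4,0,0,0],[0,0,-5,0,0,0],[0,0,-5,0,0,0],[0,0,-5,0,0,0]],
])

```text
time: 17.95
tool_pos: [427.0, 217.3, 224.5]
tcp_rot: [-180.0, -0.0, -174.7]
ft_force: [-0.6, -0.3, -0.2]
finger_gap: 85.2
grip_force: 0.0
```

```bash
python3 - <<'E'
from bench import sensors,optics
import cv2,numpy as np
s=sensors.sense();w=optics.snapshot("wrist");q=optics.snapshot('scene')
im=np.zeros((420,1120,3),np.uint8)
im[:,:560]=w["pixels"];im[:,560:]=cv2.resize(q["pixels"][125:245,180:340],(560,420),interpolation=cv2.INTER_CUBIC)
cv2.imwrite("pics/w8.png",cv2.resize(im[:,:,::-1],(800,300)))
E
```

```text
(no output)
```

View pics/w8.png

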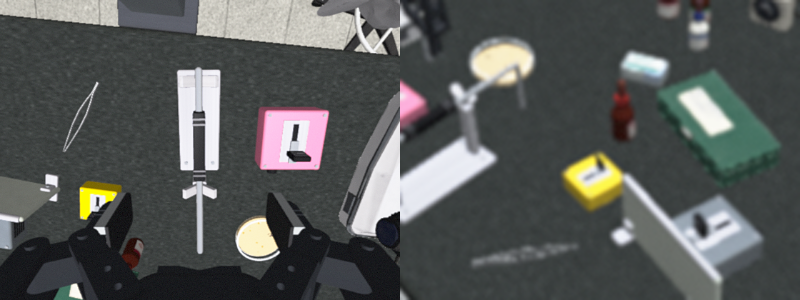

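The rod lies in both rests at (198,160) with its bent end down, the lever is home at (700,225), and the hand is clear.

```bash
python3 -c "
from bench import job
print(job.hand_in())"
```

```text
the job is handed in; nothing more can be done
None
```

The lever was pulled home and held at about 7 N for over a second; the rod is back in both rests of its stand, and I handed the job in at about 18 s (no verdict was returned).

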